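# Clamp the press post with its U-bolt

## Robot

A 6-joint arm with a two-finger parallel gripper is mounted at the origin on the work surface. World frame = base frame: x ahead of the robot, y to its left, z up, the work surface at z = 0. Lengths are in m, angles in rad, forces in N, time in s.
With the tool pointing down it reaches from about 0.25 to 0.725 m from the base axis. Payload 4 kg.
Tool frame: the origin (TCP) lies on the centre line of the jaws, within the pads' length; the fingertips stand 14 mm ahead of it and the grasp point (between the pads) lies 5 mm behind it; z points along the fingers, y is the line along which they close (so a half turn about z gives the same grasp; the last joint's range is limited). The gripper opens to 85 mm and grips with 20 to 120 N. Pads are 22 mm wide; open, the fingers measure 114 mm over their backs; the gripper's body (76 mm by 85 mm) begins 54 mm behind the grasp point. The pads swing forward as they close: fully open they stand 13 mm farther back than shut.
Start: joints at [-1.111, 0.241, 0.005, 1.335, 0, 1.571], TCP at [0.222, -0.448, 0.245] pointing down, gripper open.
Joint ranges: [-2.72, 2.72], [-1.05, 1.87], [-1.09, 1.28], [-1.99, 2.15], [-1.42, 1.44], [-3.14, 3.14]. Speed limits (rad/s): [2.79, 2.79, 3.14, 3.14, 3.14, 3.14].

## Interface

Orientations are given as a 3x3 rotation matrix whose columns are the frame's x, y, z axes.
In Python, from station import robot, cams, finish_job gives the robot as it stands.
- The arm moves only by the tool step_arm, never from a script. Its arguments are lists of equal length, an entry for each row: "jaw": the opening, from -1 (shut) to 1 (fully open), so that 0 is half open; "translation": the shift along the tool's x, y, z in cm, a list of three; "twist": the turn, a rotation vector about the tool's x, y, z in rad, a list of three. In form: {"jaw": [jaw, ...], "translation": [[tx, ty, tz], ...], "twist": [[ax, ay, az], ...]}. A call has 1 to 5 rows; each row shifts and turns the commanded pose from where the row before left it, along the tool's axes as they then stand; what a row does not reach is not made up. A row lasts 1/10 s, in which the tool goes at most 50 mm and 8.59 degrees, less where a joint would pass 70% of its speed; a pose out of reach is approached as far as the arm can. A call is refused whole if a number of a shift passes 5 or a number of a turn 0.15, either way. A call with a gripper value outside its range is refused whole. The fingers move at their own pace and stop on an object; "newtons" is the grip in N (left out, the last holds). Time passes only in rows, so rows that do not move let the fingers close. It gives the time, the measured TCP pose, the force, the opening and the grip force at its end, in the units of the state.
- robot.sense(): the state, without advancing time (a new reading comes with each control period).
- cams.read_camera(name): name is "scene" or "top" or "wrist"; returns (picture, depth): 480x640x3 uint8, blue, green, red; 480x640 float32, m along the optical axis (not along the pixel's ray), 0 where there is no reading.
- cams.camera_model(name): a dict with "vertical_fov" (degrees; the focal length in pixels is half the picture's height over the tangent of half this angle, whatever the lens; pixels are square), "cx", "cy" (the principal point, pixels), "world_from_camera" (4x4, takes a point from camera to world coordinates). Camera axes: x right, y up, looking along -z (the intrinsics and any distortion apply to the point x, -y, -z); pixel columns grow to the right and rows downward; lengths in m; the calibration is good to about 2 mm. A picture is of the moment at which its call begins: read the wrist's pose just before it. camera_model takes no time and is no camera call; for the wrist camera it gives the pose at the moment of the call.
- finish_job(): hands the job in; it is judged then, once.
The state is a dict: "t": time; "joint_pos": joint angles; "qd": joint speeds; "tau": joint torques, N m; "tcp_pos": TCP position; "tcp_rot": TCP orientation; "wrist_force": force on the tool from outside, world axes, zero at the start; "ft_torque": the same for the moment, N m; "grip_width": finger opening in m; "finger_force": force on a finger pad.
Only numpy, scipy, OpenCV 4.12 (cv2) and the standard library are available. Lean on these libraries where they do the work, as an engineer would, in place of code of your own. Each camera call takes 0.05 s, during which the arm holds its last target. There are 200 camera calls.

## Task

Take the narrow steel U-bolt off the wooden rack, lower it astride the brown post lying in the green cradle so that both legs go through the two holes of the light metal strip below, and press it fully home until its crown sits flat on the post, then let go. Feel for the holes and press gently: never push on the cradle, its strip or the post harder than 25 N. Leave the black U-bolt and everything else on the bench as they are.

Things in the scene. Friction and masses are not known exactly. Their poses are not given: they have to be found in the camera images.
- ubolt: Steel U-bolt, upright, legs down, about 150 g. Crown: flat-sided bar 44 mm (its x) x 16 mm (its y) x 14 mm high; grip it across the 44 mm. Two round 8 mm legs, 34 mm apart centre to centre along its x, reach 57 mm below the crown. Origin: centre of the crown's underside; z up. At the start it hangs astride the rack's ridge, crown's underside 72 mm above the bench.
- leg_tips (a point): Point midway between the U-bolt's two leg tips, 57 mm below the crown's underside. The legs are 8 mm in diameter, 26 mm free between them; their tips have a 1.4 mm chamfer at 45 degrees, down to 5.2 mm.
- cradle: Fixed green cast cradle, base 120 mm (its x) x 215 mm (its y) x 12 mm. Origin: centre of its underside on the bench; z up. It carries a fixed brown round post of 22 mm diameter, 205 mm long, lying along its y above x = 0, on two pillars at y = +-88 mm (each 20 mm wide in y), and a light metal strip with two holes below the post.
- post_top (a point): Middle of the post's top line, 85 mm above the bench. U-bolt home: both legs through the strip's holes and the crown's underside resting here or up to 24 mm along the post, the leg tips then 28 mm above the bench.
- strip_face (a point): Middle of the cradle at the strip's top face, 50 mm above the bench, not the holes. Strip 104 x 108 x 10 mm, two through holes of 10.5 mm with small chamfers at cradle x = -17 and +17 mm. Their common cradle y is anywhere from -24 to +24 mm, differs each time, is not measured: feel or look for it. The strip is stiff: it moves only under some 60 N.
- pad_zone (a point): Middle of the cradle, 33 mm above the bench, below the strip. Here sprung pads grip the legs: over about the last 6 mm of travel the U-bolt needs some 3 to 10 N of downward push, does not sink home by its own weight, and stays put when let go. Nothing else obstructs the legs down to home.
- rack: Fixed wooden storage rack: base 90 mm (its x) x 170 mm (its y) x 8 mm, with a ridge 20 mm wide (x), 160 mm long (y), top 72 mm above the bench. Origin: centre of its underside. The two U-bolts hang astride the ridge about 80 mm apart, in either order.
- wide_ubolt: The other U-bolt, black, crown 62 mm wide, legs 52 mm apart, otherwise like the steel one; to be left alone on the rack. Origin: centre of the crown's underside.
- coil_a: Loose copper coil with black square ends, 30 x 30 x 26 mm, on the bench at the left; leave alone.
- coil_b: Loose copper coil like the other, on the bench at the right; leave alone.
- cutters: Red-handled side cutters, 120 mm long, 14 mm high, on the bench at the left; leave alone.
- scraper: Scraper with a flat blade, lying on the bench at the right; leave alone.
- nut_jar: Jar with white cap, 56 mm diameter, 70 mm high; leave alone.
- white_block: White plastic block 45 x 30 x 30 mm; leave alone.
Things that resemble listed ones, but are neither listed nor needed, are in the scene too. Several things have the shape of the ubolt; the one meant has the colours described above.

How it is judged:
On the way, in this order (a step that is already met when the one before it is completed fails the run):
1. the steel U-bolt is lifted off the rack, its leg tips above the ridge (height (world z) of ubolt above 0.132 m), for 0.1 s.
2. both legs, either side of the post, have entered the strip's holes by a few millimetres or more (x of ubolt in the frame of cradle between -0.004 and 0.004 m and y of ubolt in the frame of cradle between -0.029 and 0.029 m and z of ubolt in the frame of cradle below 0.103 m and angle between ubolt's own z axis and vertical below 0.12 rad), for 0.05 s.
At the end, for the whole second after the job is handed in: The steel U-bolt is astride the post with both legs through the strip's holes, its crown's underside within 2.5 mm of the post's top, upright within 0.06 rad, square across the post within 0.1 rad, within 4 mm of the post's middle line, at rest and released (x of ubolt in the frame of cradle between -0.004 and 0.004 m and y of ubolt in the frame of cradle between -0.029 and 0.029 m and z of ubolt in the frame of cradle between 0.082 and 0.0875 m and angle between ubolt's own z axis and vertical below 0.06 rad and angle between the y axis of ubolt and the y axis of cradle, either way round below 0.1 rad and linear speed of ubolt below 0.02 m/s); the robot touches nothing.
It fails at once if the U-bolt bears on the cradle, its strip, post and pads with more than 45 N in all (the pads' own squeeze makes up some 16 N of it) (contact force between ubolt and cradle above 45 N).
It fails at once if the robot pushes on the cradle with more than 30 N (contact force between the arm and cradle above 30 N).
It fails at once if the fingers push on the cradle with more than 30 N (contact force between the fingers and cradle above 30 N).
It fails at once if the black U-bolt or another thing on the bench is shifted by more than 20 mm (distance of any of wide_ubolt, coil_a, coil_b, cutters, scraper, nut_jar, white_block from where it was at the start of the episode above 0.02 m).
It also fails if it takes over 72 s, if anything falls off the work surface, if the arm or the gripper's body presses on something with over 40 N, if the wrist force passes 120 N, or if a joint passes its speed limit or range.

## Working session

There is one attempt and no reset: what is moved stays moved. The work goes in short steps, Python scripts to look and compute and a tool call to move; the robot and the scene stay as the last step left them, time stands still between calls to the robot, and variables do not carry over. Pictures are saved under pics/ and viewed, at most 10 in all, crops included, and the job is handed in when it is done.

Besides the shell and the picture viewer there is one more tool, called after "Emit:" in YAML: its name, and indented under it one key for each argument. step_arm: Moves the arm, as the interface text tells. Its arguments: {"type":"object","properties":{"jaw":{"type":"array","items":{"type":"number"}},"translation":{"type":"array","items":{"type":"array","items":{"type":"number"}}},"twist":{"type":"array","items":{"type":"array","items":{"type":"number"}}},"newtons":{"type":"number"}},"required":["jaw","translation","twist"]}

```bash
mkdir -p pics; cat > h.py <<'E'
import numpy as np, cv2
from station import robot, cams
def shot(n):
    m=cams.camera_model(n); p,d=cams.read_camera(n); np.savez(''+n+'.npz',p=p,d=d,M=m['world_from_camera'],k=[m['vertical_fov'],m['cx'],m['cy']]); return p,d,m
def load(n):
    z=np.load(''+n+'.npz'); return z['p'],z['d'],z['M'],z['k']
def px(n,u,v,z=None):
    p,d,M,k=load(n); f=240/np.tan(np.radians(k[0]/2))
    r=np.array([(u-k[1])/f,-(v-k[2])/f,-1.])
    if z is None: r=r*d[int(v),int(u)]; return M[:3,:3]@r+M[:3,3]
    w=M[:3,:3]@r; return M[:3,3]+w*(z-M[2,3])/w[2]
E
python3 - <<'E'
from h import *
for n in('top','scene'):
    p,d,m=shot(n); cv2.imwrite(f'pics/{n}0.png',p); print({k:(np.round(v,3).tolist()) if k!='x' else v for k,v in m.items() if not isinstance(v,str)})
print(robot.sense())
E
```

```text
{'vertical_fov': 45.815, 'cx': 322.304, 'cy': 244.85, 'world_from_camera': [[-0.0, 0.982, -0.191, 0.281], [-1.0, 0.002, 0.008, 0.002], [0.008, 0.191, 0.982, 1.354], [0.0, 0.0, 0.0, 1.0]]}
{'vertical_fov': 49.436, 'cx': 310.706, 'cy': 238.116, 'world_from_camera': [[0.707, -0.472, 0.527, 1.124], [0.707, 0.491, -0.509, -0.532], [-0.019, 0.733, 0.68, 0.839], [0.0, 0.0, 0.0, 1.0]]}
{'t': 0.1, 'joint_pos': array([-1.11101738e+00,  2.41342698e-01,  3.85862951e-03,  1.33521451e+00,
       -1.58687010e-05,  1.57082250e+00]), 'qd': array([ 1.37522885e-03, -2.33904947e-03,  2.42598488e-03, -2.43053946e-04,
        8.43258185e-04,  7.72393119e-05]), 'tau': array([-3.35574248e-05, -3.73138726e+01,  2.53009415e+01,  1.08762065e-02,
       -2.39515748e-05,  3.03365439e-06]), 'tcp_pos': array([ 0.22162897, -0.44758877,  0.24449932]), 'tcp_rot': array([[ 8.96162212e-01,  4.43725763e-01, -8.58344724e-04],
       [ 4.43726593e-01, -8.96160604e-01,  1.69766177e-03],
       [-1.59184646e-05, -1.90225070e-03, -9.99998191e-01]]), 'wrist_force': array([0.24460829, 0.04162071, 0.20925626]), 'ft_torque': array([ 0.00696673,  0.02793852, -0.01597726]), 'finger_force': 0.0, 'grip_width': 0.08544000464308811}
```

View pics/top0.png

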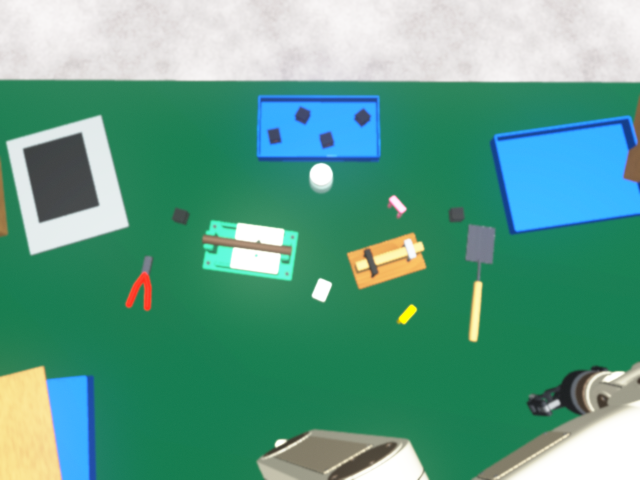

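View pics/scene0.png

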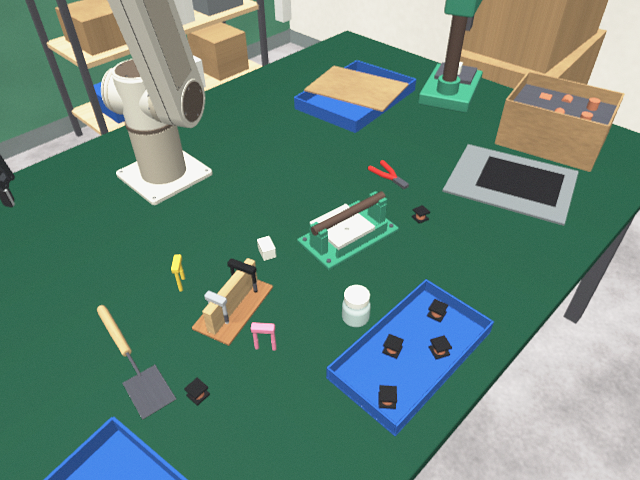

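In the top view, rack at (387,260), cradle at (250,250). The U-bolt-shaped candidates are silver (410,250), black (371,262), yellow (407,314) and pink (397,205). Silver on the rack fits "narrow steel"; I'll confirm it in an enlarged crop.

```bash
python3 - <<'E'
from h import *
p,d,M,k=load('top'); 
a=cv2.resize(p[215:305,195:315],None,fx=6,fy=6,interpolation=2)[:, :720]
b=cv2.resize(p[225:295,340:440],None,fx=6,fy=6,interpolation=2)
s,_,_,_=load('scene'); c=cv2.resize(s[180:350,190:410],None,fx=3.6,fy=3.6,interpolation=2)[:600,:800]
cv2.imwrite('pics/a.png',np.vstack([cv2.resize(a,(480,360)),cv2.resize(b,(480,240))][:2])); 
m=cams.camera_model('top'); print(m.keys(), m.get('distortion'), {k:v for k,v in m.items() if k not in('world_from_camera',)}); print(cams.camera_model('scene').keys(),{k:v for k,v in cams.camera_model('wrist').items()})
for n,pts in(('top',[(410,250),(371,262),(204,239),(290,251),(387,259),(360,266),(423,247)]),):
  for q in pts: print(q,px(n,*q).round(3))
E
```

```text
dict_keys(['vertical_fov', 'cx', 'cy', 'world_from_camera']) None {'vertical_fov': 45.815129276796014, 'cx': 322.3038759792956, 'cy': 244.85014539625976}
dict_keys(['vertical_fov', 'cx', 'cy', 'world_from_camera']) {'vertical_fov': 59.27882434499839, 'cx': 323.02569212628975, 'cy': 240.7782402781921, 'world_from_camera': array([[ 0.44354029,  0.85011817,  0.28385051,  0.29460654],
       [-0.89625315,  0.42124331,  0.13886813, -0.41134997],
       [-0.0015158 , -0.31599552,  0.94875947,  0.37256673],
       [ 0.        ,  0.        ,  0.        ,  1.        ]])}
(410, 250) [ 0.517 -0.209  0.084]
(371, 262) [ 0.489 -0.119  0.084]
(204, 239) [0.543 0.262 0.079]
(290, 251) [0.513 0.064 0.09 ]
(387, 259) [ 0.497 -0.157  0.078]
(360, 266) [ 0.482 -0.095  0.073]
(423, 247) [ 0.527 -0.242  0.066]
```

View pics/a.png

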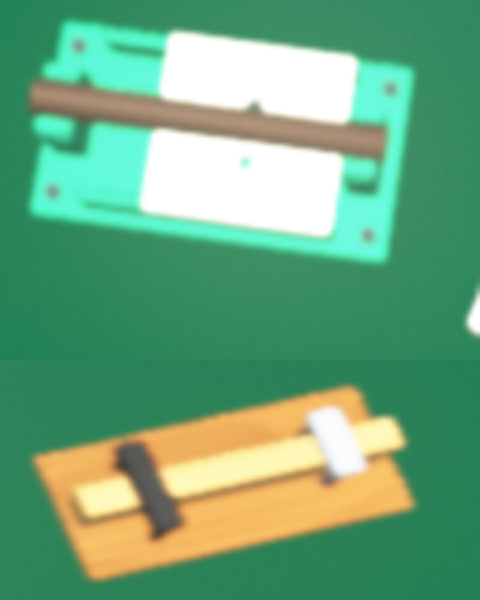

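Crop: silver crown at top-view (410,249), narrow, on the right of the rack; black wide one on the left. The silver one is the target. Strip holes also show: one at top-view (256,255.5), the other partly behind the post at about (259,242).

Emit:
step_arm:
  jaw: [1,1,1,1,1]
  translation:
    - [4.6,-1,0.3]
    - [4.6,-1,0.3]
    - [4.6,-1,0.3]
    - [4.6,-1,0.3]
    - [4.6,-1,0.3]
  twist:
    - [0,0,0]
    - [0,0,0]
    - [0,0,0]
    - [0,0,0]
    - [0,0,0]

```text
t: 0.6
tcp_pos: [0.4068, -0.2998, 0.2299]
tcp_rot: [[0.896, 0.443, -0.001], [0.443, -0.896, 0.0], [-0.0, -0.0, -1.0]]
wrist_force: [0.8, -1.8, 0.3]
grip_width: 0.0852
finger_force: 0.0
```

Emit:
step_arm:
  jaw: [1,1,1,1,1]
  translation:
    - [4.6,-1,0.3]
    - [4.6,-1,0.3]
    - [4.6,-1,0.3]
    - [0,0,0]
    - [0,0,0]
  twist:
    - [0,0,0]
    - [0,0,0]
    - [0,0,0]
    - [0,0,-0.14]
    - [0,0,-0.14]

```text
t: 1.1
tcp_pos: [0.517, -0.2113, 0.2201]
tcp_rot: [[0.732, 0.681, -0.002], [0.681, -0.732, 0.001], [-0.001, -0.002, -1.0]]
wrist_force: [-0.6, -0.1, -0.1]
grip_width: 0.0858
finger_force: 0.0
```

Emit:
step_arm:
  jaw: [1,1,1,1,1]
  translation:
    - [0,0,0]
    - [0,0,0]
    - [0,0,0]
    - [0,0,0]
    - [0,0,0]
  twist:
    - [0,0,-0.14]
    - [0,0,-0.14]
    - [0,0,-0.14]
    - [0,0,-0.14]
    - [0,0,-0.14]

```text
t: 1.6
tcp_pos: [0.5158, -0.2129, 0.2206]
tcp_rot: [[0.125, 0.992, -0.001], [0.992, -0.125, 0.001], [0.0, -0.001, -1.0]]
wrist_force: [-0.6, -0.2, 0.7]
grip_width: 0.0857
finger_force: 0.0
```

Emit:
step_arm:
  jaw: [1,1,1,1,1]
  translation:
    - [0,0,0]
    - [0,0,0]
    - [0,0,0]
    - [0,0,0]
    - [0,0,0]
  twist:
    - [0,0,-0.14]
    - [0,0,-0.14]
    - [0,0,-0.14]
    - [0,0,0]
    - [0,0,0]

```text
t: 2.1
tcp_pos: [0.516, -0.213, 0.2209]
tcp_rot: [[-0.282, 0.959, -0.001], [0.959, 0.282, 0.0], [0.001, -0.001, -1.0]]
wrist_force: [0.5, -0.2, -0.4]
grip_width: 0.0855
finger_force: 0.0
```

```bash
python3 - <<'E'
from h import *
s=robot.sense(); print(s['tcp_pos'],s['tcp_rot'].round(3).tolist(),s['t'])
p,d,m=shot('wrist'); cv2.imwrite('pics/w1.png',p); print(m['world_from_camera'].round(3).tolist())
E
```

```text
[ 0.51595595 -0.21299639  0.22089805] [[-0.282, 0.959, -0.001], [0.959, 0.282, 0.0], [0.001, -0.001, -1.0]] 2.1
[[0.959, -0.268, -0.089, 0.493], [0.282, 0.91, 0.303, -0.135], [-0.0, -0.316, 0.949, 0.349], [0.0, 0.0, 0.0, 1.0]]
```

View pics/w1.png

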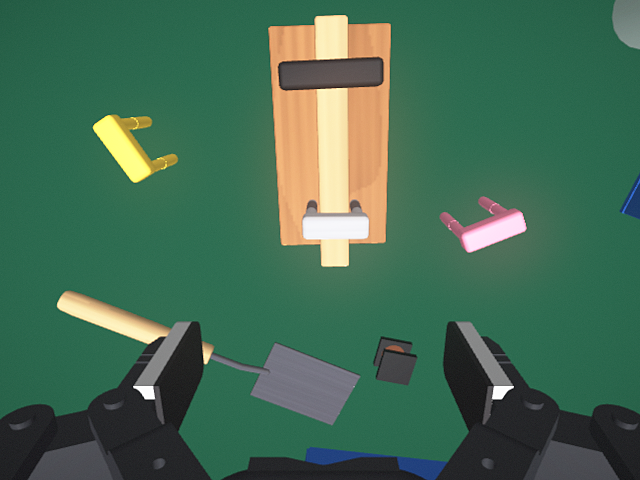

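Wrist view: the silver crown is on the ridge at (335,226), black wide one at (331,74). Yellow and pink decoys lie on the bench.

```bash
python3 - <<'E'
from h import *
p,d,M,k=load('wrist')
hsv=cv2.cvtColor(p,cv2.COLOR_BGR2HSV)
m=((hsv[...,1]<60)&(hsv[...,2]>120)).astype(np.uint8); m[:205]=0;m[245:]=0;m[:,:290]=0;m[:,380:]=0
P=[]
vv,uu=np.nonzero(m)
for u,v in zip(uu,vv):
    w=px('wrist',u,v)
    P.append(w)
P=np.array(P); P=P[P[:,2]>P[:,2].max()-0.006]; print(len(P),P[:,2].max(),np.median(P[:,2]))
(c,s,a)=cv2.minAreaRect((P[:,:2]*1000).astype(np.float32)); print(c,s,a)
for q in((303,213),(368,213),(303,237),(368,237)): print(px('wrist',*q,0.086).round(4))
s=robot.sense(); R=s['tcp_rot']; print(R.T@(np.array([c[0]/1000,c[1]/1000,0.079])-s['tcp_pos'])*100)
E
```

```text
5 0.3490079573185043 0.3490079573185043
(493.1240234375, -134.66400146484375) (0.0, 0.0) 0.0
[ 0.5    -0.2043  0.086 ]
[ 0.5401 -0.1925  0.086 ]
[ 0.5044 -0.2199  0.086 ]
[ 0.5452 -0.2079  0.086 ]
[ 8.15558912  0.02834569 14.20228488]
```

```bash
python3 - <<'E'
from h import *
p,d,M,k=load('wrist')
P=np.array([px('wrist',u,v) for v in range(200,250) for u in range(290,380) if d[v,u]>0])
print(np.percentile(P[:,2],[5,50,95,99]))
P=P[(P[:,2]>0.081)&(P[:,2]<.1)]; print(len(P),np.median(P[:,2]))
(c,s,a)=cv2.minAreaRect((P[:,:2]*1000).astype(np.float32)); print(c,s,a)
s=robot.sense(); R=s['tcp_rot']; print(R.T@(np.array([c[0]/1000,c[1]/1000,0.079])-s['tcp_pos'])*100)
E
```

```text
[-0.00048373  0.07083949  0.08596093  0.08653469]
1570 0.08510430896222443
(523.3714599609375, -207.67428588867188) (43.591487884521484, 16.211904525756836) 16.21541976928711
[ 0.29735036  0.8662952  14.19846828]
```

Emit:
step_arm:
  jaw: [1,1,1,1,1]
  translation:
    - [0.3,0.9,3]
    - [0,0,4]
    - [0,0,3.5]
    - [0,0,2.5]
    - [0,0,1.5]
  twist:
    - [0,0,0]
    - [0,0,0]
    - [0,0,0]
    - [0,0,0]
    - [0,0,0]

```text
t: 2.65
tcp_pos: [0.5223, -0.2069, 0.0735]
tcp_rot: [[-0.283, 0.959, -0.004], [0.959, 0.283, 0.002], [0.003, -0.003, -1.0]]
wrist_force: [-0.2, -0.2, -0.2]
grip_width: 0.0853
finger_force: 0.0
```

Emit:
step_arm:
  jaw: [0.2,-0.2,-0.4,-1,-1]
  translation:
    - [0,0,0]
    - [0,0,0]
    - [0,0,0]
    - [0,0,0]
    - [0,0,0]
  twist:
    - [0,0,0]
    - [0,0,0]
    - [0,0,0]
    - [0,0,0]
    - [0,0,0]
  newtons: 60

```text
t: 3.15
tcp_pos: [0.5252, -0.2081, 0.078]
tcp_rot: [[-0.285, 0.959, 0.003], [0.959, 0.285, -0.001], [-0.002, 0.003, -1.0]]
wrist_force: [-0.1, 0.0, 4.4]
grip_width: 0.0427
finger_force: 61.5
```

Emit:
step_arm:
  jaw: [-1,-1,-1,-1,-1]
  translation:
    - [0,0,0]
    - [0,0,0]
    - [0,0,0]
    - [0,0,0]
    - [0,0,0]
  twist:
    - [0,0,0]
    - [0,0,0]
    - [0,0,0]
    - [0,0,0]
    - [0,0,0]

```text
t: 3.65
tcp_pos: [0.5252, -0.2081, 0.078]
tcp_rot: [[-0.285, 0.959, 0.003], [0.959, 0.285, -0.001], [-0.002, 0.003, -1.0]]
wrist_force: [-0.5, -0.8, 6.0]
grip_width: 0.0427
finger_force: 61.7
```

Emit:
step_arm:
  jaw: [-1,-1,-1,-1,-1]
  translation:
    - [0,0,-1]
    - [0,0,-3]
    - [0,0,-4]
    - [0,0,-4]
    - [0,0,0]
  twist:
    - [0,0,0]
    - [0,0,0]
    - [0,0,0]
    - [0,0,0]
    - [0,0,0]

```text
t: 4.15
tcp_pos: [0.5271, -0.2088, 0.2031]
tcp_rot: [[-0.285, 0.958, 0.011], [0.959, 0.285, -0.004], [-0.007, 0.009, -1.0]]
wrist_force: [1.1, -0.7, -1.7]
grip_width: 0.0425
finger_force: 61.5
```

```bash
python3 - <<'E'
from h import *
s=robot.sense(); print(s['tcp_pos'],s['wrist_force'],s['grip_width'])
for q in((256.3,255.5),(258.8,241.8)): print(px('top',*q,0.05).round(4))
p,d,M,k=load('top')
# post line: depth points z>0.07 in the cradle region
P=np.array([px('top',u,v) for v in range(215,285) for u in range(196,305) if d[v,u]>0]); 
Q=P[(P[:,2]>.074)&(P[:,2]<.1)]; print(len(Q),cv2.minAreaRect((Q[:,:2]*1000).astype(np.float32)))
Q=P[(P[:,2]>.04)&(P[:,2]<.06)]; print(len(Q),cv2.minAreaRect((Q[:,:2]*1000).astype(np.float32)))
Q=P[(P[:,2]>.006)]; print(len(Q),cv2.minAreaRect((Q[:,:2]*1000).astype(np.float32)))
E
```

```text
[ 0.52710257 -0.20884216  0.20306749] [ 1.13904048 -0.72511798 -1.70789811] 0.04246557094093347
[0.5099 0.1445 0.05  ]
[0.5424 0.1394 0.05  ]
961 ((530.9012451171875, 163.3116455078125), (205.23902893066406, 40.9941520690918), 82.0406265258789)
1732 ((531.3117065429688, 161.50088500976562), (192.7905731201172, 105.50202941894531), 81.7386245727539)
4528 ((533.123291015625, 166.29977416992188), (169.62486267089844, 263.6116027832031), 0.17622363567352295)
```

Emit:
step_arm:
  jaw: [-1,-1,-1,-1,-1]
  translation:
    - [3,0.8,0]
    - [4.5,1.3,0]
    - [4.8,1.3,0]
    - [4.8,1.3,0]
    - [4.8,1.3,0]
  twist:
    - [0,0,0]
    - [0,0,0]
    - [0,0,0]
    - [0,0,0]
    - [0,0,0]

```text
t: 4.65
tcp_pos: [0.5179, 0.021, 0.1956]
tcp_rot: [[-0.284, 0.959, -0.002], [0.959, 0.284, 0.0], [0.001, -0.002, -1.0]]
wrist_force: [0.4, 0.4, -1.1]
grip_width: 0.0425
finger_force: 61.4
```

Emit:
step_arm:
  jaw: [-1,-1,-1,-1,-1]
  translation:
    - [4.5,1.3,0]
    - [3,0.8,0]
    - [1.4,0.3,0]
    - [0,0,0]
    - [0,0,0]
  twist:
    - [0,0,0]
    - [0,0,0]
    - [0,0,0.1]
    - [0,0,0.11]
    - [0,0,0.11]

```text
t: 5.15
tcp_pos: [0.5156, 0.1124, 0.1953]
tcp_rot: [[0.034, 0.999, -0.002], [0.999, -0.034, -0.001], [-0.001, -0.002, -1.0]]
wrist_force: [0.9, -0.4, -1.2]
grip_width: 0.0429
finger_force: 61.4
```

Emit:
step_arm:
  jaw: [-1,-1,-1,-1,-1]
  translation:
    - [0,0,0]
    - [0,0,0]
    - [0,0,0]
    - [0,0,0]
    - [0,0,0]
  twist:
    - [0,0,0.11]
    - [0,0,0]
    - [0,0,0]
    - [0,0,0]
    - [0,0,0]

```text
t: 5.65
tcp_pos: [0.5166, 0.1114, 0.1962]
tcp_rot: [[0.14, 0.99, -0.0], [0.99, -0.14, -0.0], [-0.0, -0.0, -1.0]]
wrist_force: [-0.1, 0.2, -1.1]
grip_width: 0.0428
finger_force: 61.4
```

```bash
python3 - <<'E'
from h import *
s=robot.sense(); print(s['tcp_pos'],s['tcp_rot'].round(4).tolist(),s['t'])
p,d,m=shot('wrist'); cv2.imwrite('pics/w2.png',p)
E
```

```text
[0.51656261 0.11139891 0.19617594] [[0.1398, 0.9902, -0.0003], [0.9902, -0.1398, -0.0001], [-0.0001, -0.0003, -1.0]] 5.65
```

View pics/w2.png

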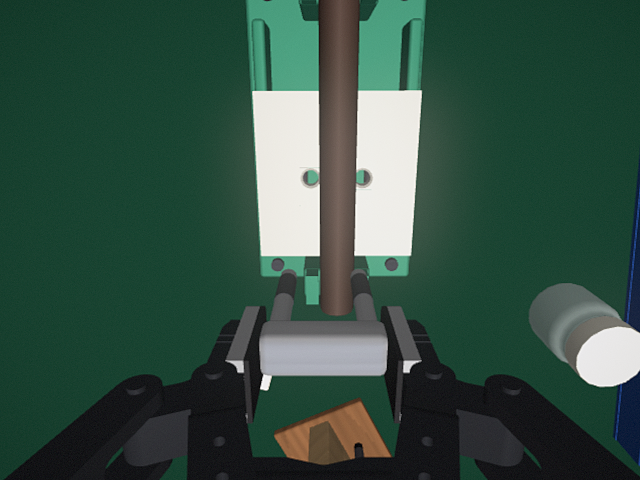

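Wrist view: both holes are visible at (311,178) and (364,178), the crown is held at (323,348), and the leg tips are near (289,272) and (359,272).

```bash
python3 - <<'E'
from h import *
p,d,M,k=load('wrist')
cv2.imwrite('pics/c2.png',np.hstack([cv2.resize(p[150:205,285:391],None,fx=3.7,fy=6,interpolation=2)[:,:392],cv2.resize(p[255:389,250:400],(400,330),interpolation=2)]))
h=[px('wrist',311,178,.05),px('wrist',364,178,.05)]; c=(h[0]+h[1])/2; v=h[1]-h[0]; print(h,c,np.linalg.norm(v),np.degrees(np.arctan2(v[1],v[0])))
Q=np.array([px('wrist',u,v) for v in range(0,310,2) for u in range(300,375) if d[v,u]>0]); A=Q[(Q[:,2]>.078)&(Q[:,2]<.095)]; print(len(A),A[:,2].max(),cv2.minAreaRect((A[:,:2]*1000).astype(np.float32)))
A=Q[(Q[:,2]>.04)&(Q[:,2]<.06)]; print('strip z',np.median(A[:,2]))
Q=np.array([px('wrist',u,v) for v in range(310,385) for u in range(252,395) if d[v,u]>0]); A=Q[(Q[:,2]>.198)&(Q[:,2]<.25)]; print(len(A),np.median(A[:,2]) if len(A) else 0)
if len(A):
  r=cv2.minAreaRect((A[:,:2]*1000).astype(np.float32)); print(r)
  R=robot.sense()['tcp_rot'];print(R.T@(np.array([r[0][0]/1000,r[0][1]/1000,.2])-robot.sense()['tcp_pos']))
E
```

```text
[array([0.51345727, 0.14559144, 0.05      ]), array([0.54772237, 0.14074378, 0.05      ])] [0.53058982 0.14316761 0.05      ] 0.03460630520509081 -8.052486094192677
5193 0.08632602078266785 ((531.2464599609375, 151.8597412109375), (177.0797119140625, 20.167543411254883), 82.25546264648438)
strip z 0.04940401846178072
6911 0.2033469016425933
((516.6341552734375, 112.33135223388672), (22.779829025268555, 47.52975845336914), 82.03401947021484)
[ 0.00089315 -0.00012734 -0.00375531]
```

View pics/c2.png

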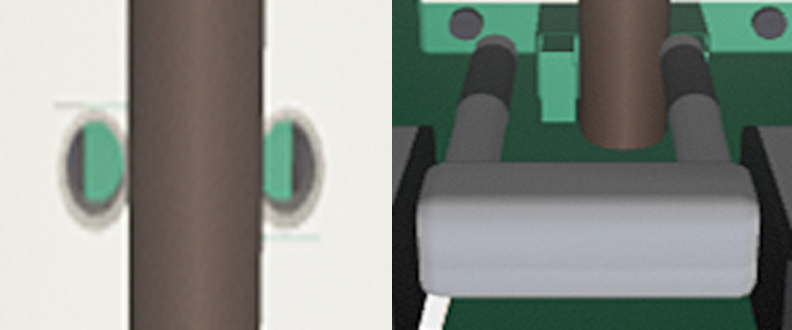

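```bash
python3 - <<'E'
from h import *
s=robot.sense();R=s['tcp_rot']
c=np.array([.5302,.1432,.05])
for v in(269,271,273):
  w=px('wrist',324.4,v,.133); print(v,w.round(4),(R.T@(w-s['tcp_pos'])*1000).round(1), np.linalg.norm(px('wrist',360.2,v,.133)-px('wrist',288.6,v,.133)))
print(R.T@(c-s['tcp_pos'])*100)
E
```

```text
269 [0.5177 0.1146 0.133 ] [ 3.3  0.6 63.2] 0.035001088220529455
271 [0.5175 0.1136 0.133 ] [ 2.3  0.6 63.2] 0.035057808056872336
273 [0.5174 0.1125 0.133 ] [ 1.2  0.6 63.2] 0.035114712022447515
[ 3.33618217  0.90044739 14.62423599]
```

Emit:
step_arm:
  jaw: [-1,-1,-1,-1,-1]
  translation:
    - [1.6,0.4,0]
    - [1.65,0.45,0]
    - [0,0,1.5]
    - [0,0,2]
    - [0,0,0]
  twist:
    - [0,0,0]
    - [0,0,0]
    - [0,0,0]
    - [0,0,0]
    - [0,0,0]

```text
t: 6.2
tcp_pos: [0.5282, 0.1435, 0.1585]
tcp_rot: [[0.139, 0.99, -0.005], [0.99, -0.139, -0.001], [-0.002, -0.005, -1.0]]
wrist_force: [-0.9, 0.4, -2.4]
grip_width: 0.0428
finger_force: 61.4
```

```bash
python3 - <<'E'
from h import *
s=robot.sense(); print(s['tcp_pos'],s['tcp_rot'].round(4).tolist(),s['t'])
p,d,m=shot('wrist'); cv2.imwrite('pics/w3.png',p[160:440,220:440].repeat(2,0).repeat(2,1))
E
```

```text
[0.52817012 0.14345577 0.15848836] [[0.1389, 0.9903, -0.0054], [0.9903, -0.1389, -0.0011], [-0.0019, -0.0051, -1.0]] 6.2
```

View pics/w3.png

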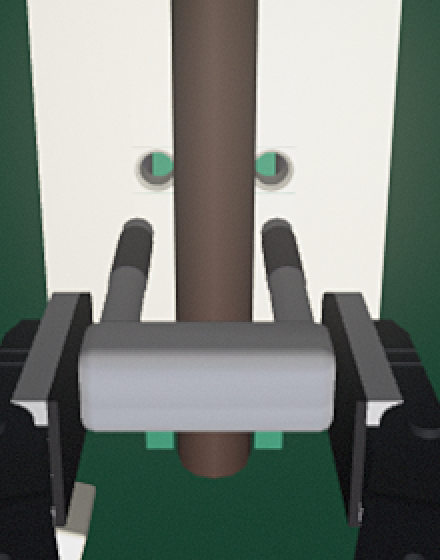

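Legs straddle the post in view: tips at about full-frame (288.5,272) and (359,272), holes centred at (327.3,245).

```bash
python3 - <<'E'
from h import *
s=robot.sense(); print(s['tcp_pos'],s['tcp_rot'].round(3)[:,2])
R=s['tcp_rot']
for w in (px('wrist',327.3,245,.05),px('wrist',323.7,272,s['tcp_pos'][2]-.063)): print(w.round(4),(R.T@(w-s['tcp_pos'])*1000).round(2))
E
```

```text
[0.5288904  0.14342356 0.15993426] [-0.003 -0.001 -1.   ]
[0.5302 0.1431 0.05  ] [  0.     1.65 109.93]
[0.5285 0.1458 0.0969] [ 2.33 -0.49 63.  ]
```

Emit:
step_arm:
  jaw: [-1,-1,-1,-1]
  translation:
    - [0,0.1,0]
    - [0,0,0]
    - [0,0,0]
    - [0,0,0]
  twist:
    - [0,0,0]
    - [0,0,0]
    - [0,0,0]
    - [0,0,0]

```text
t: 6.65
tcp_pos: [0.5311, 0.1424, 0.162]
tcp_rot: [[0.141, 0.99, 0.001], [0.99, -0.141, 0.0], [0.001, 0.001, -1.0]]
wrist_force: [0.1, -0.0, -1.7]
grip_width: 0.0427
finger_force: 61.4
```

```bash
python3 - <<'E'
from h import *
s=robot.sense(); print(s['tcp_pos'],s['tcp_rot'].round(4).tolist(),s['wrist_force'])
p,d,m=shot('wrist'); cv2.imwrite('pics/w4.png',cv2.resize(p[225:330,250:400],None,fx=5,fy=5,interpolation=2))
print(robot.sense()['tcp_pos'])
E
```

```text
[0.53106601 0.14241718 0.16203717] [[0.1407, 0.99, 0.0013], [0.99, -0.1407, 0.0004], [0.0005, 0.0012, -1.0]] [ 0.11024451 -0.04180961 -1.74720097]
[0.53092587 0.14236795 0.16187453]
```

View pics/w4.png

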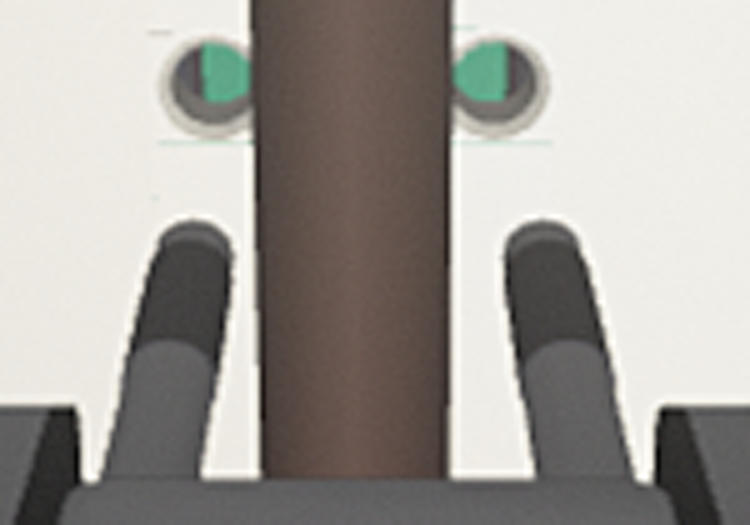

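```bash
python3 - <<'E'
from h import *
s=robot.sense(); R=s['tcp_rot']; print(s['tcp_pos'])
for w in (px('wrist',320.9,242.3,.05),px('wrist',323.8,268.6,s['tcp_pos'][2]-.063)): print(w.round(4),(R.T@(w-s['tcp_pos'])*1000).round(2))
E
```

```text
[0.53092587 0.14236795 0.16187453]
[0.5301 0.1433 0.05  ] [  0.72  -1.09 111.87]
[0.532  0.1459 0.0989] [ 3.65  0.53 63.  ]
```

Emit:
step_arm:
  jaw: [-1,-1,-1,-1,-1]
  translation:
    - [0,-0.16,0]
    - [0,0,0]
    - [0,0,0.8]
    - [0,0,0.8]
    - [0,0,0.8]
  twist:
    - [0,0,0]
    - [0,0,0]
    - [0,0,0]
    - [0,0,0]
    - [0,0,0]

```text
t: 7.2
tcp_pos: [0.5287, 0.1425, 0.1362]
tcp_rot: [[0.141, 0.99, -0.001], [0.99, -0.141, -0.0], [-0.0, -0.001, -1.0]]
wrist_force: [0.6, 0.3, -2.2]
grip_width: 0.0426
finger_force: 61.4
```

Emit:
step_arm:
  jaw: [-1,-1,-1,-1,-1]
  translation:
    - [0,0,0.8]
    - [0,0,0.5]
    - [0,0,0.3]
    - [0,0,0]
    - [0,0,0]
  twist:
    - [0,0,0]
    - [0,0,0]
    - [0,0,0]
    - [0,0,0]
    - [0,0,0]

```text
t: 7.7
tcp_pos: [0.5293, 0.1426, 0.1215]
tcp_rot: [[0.141, 0.99, 0.0], [0.99, -0.141, 0.0], [0.0, 0.0, -1.0]]
wrist_force: [0.4, -0.3, -2.2]
grip_width: 0.0425
finger_force: 61.4
```

Emit:
step_arm:
  jaw: [-1,-1,-1,-1,-1]
  translation:
    - [0,0,0]
    - [0,0,0]
    - [0,0,0]
    - [0,0,0]
    - [0,0,0]
  twist:
    - [0,0,0]
    - [0,0,0]
    - [0,0,0]
    - [0,0,0]
    - [0,0,0]

```text
t: 8.2
tcp_pos: [0.5291, 0.1426, 0.1214]
tcp_rot: [[0.141, 0.99, 0.0], [0.99, -0.141, 0.0], [0.0, 0.0, -1.0]]
wrist_force: [-0.7, 0.4, -2.4]
grip_width: 0.0427
finger_force: 61.4
```

```bash
python3 - <<'E'
from h import *
s=robot.sense(); print(s['tcp_pos'],s['tcp_rot'].round(4).tolist(),s['wrist_force'])
p,d,m=shot('wrist'); cv2.imwrite('pics/w5.png',cv2.resize(p[225:330,250:400],None,fx=5,fy=5,interpolation=2))
E
```

```text
[0.52907549 0.14260322 0.12137471] [[0.1405, 0.9901, 0.0001], [0.9901, -0.1405, 0.0], [0.0, 0.0001, -1.0]] [-0.7241506   0.38624627 -2.36220612]
```

View pics/w5.png

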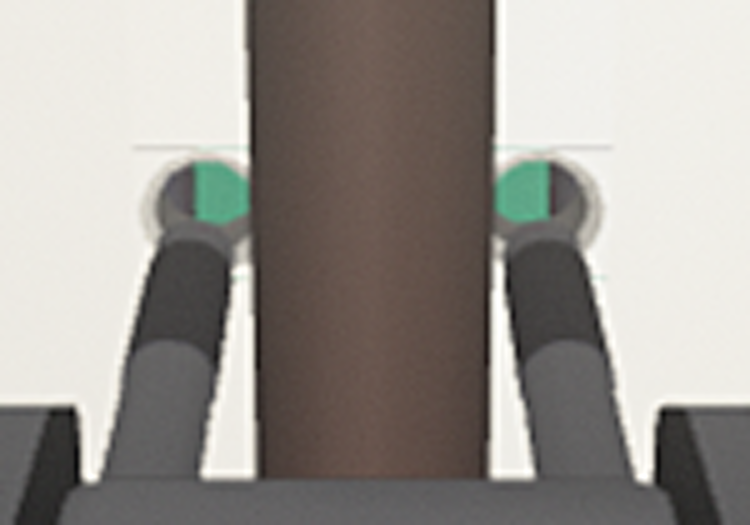

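Holes and legs nearly line up (hole mid x 373, tip mid 369 in the crop).

```bash
python3 - <<'E'
from h import *
s=robot.sense(); R=s['tcp_rot']; print(s['tcp_pos'])
for w in (px('wrist',324.6,266.4,.05),px('wrist',323.8,268.6,s['tcp_pos'][2]-.063)): print(w.round(4),(R.T@(w-s['tcp_pos'])*1000).round(2))
E
```

```text
[0.52909589 0.14261291 0.12135427]
[0.5301 0.1439 0.05  ] [ 1.4   0.81 71.35]
[0.53   0.1461 0.0584] [ 3.61  0.39 63.  ]
```

Emit:
step_arm:
  jaw: [-1,-1,-1,-1,-1]
  translation:
    - [0.04,0.04,0]
    - [0,0,0.3]
    - [0,0,0.3]
    - [0,0,0.2]
    - [0,0,0]
  twist:
    - [0,0,0]
    - [0,0,0]
    - [0,0,0]
    - [0,0,0]
    - [0,0,0]

```text
t: 8.75
tcp_pos: [0.5291, 0.1428, 0.1127]
tcp_rot: [[0.141, 0.99, -0.001], [0.99, -0.141, -0.0], [-0.0, -0.001, -1.0]]
wrist_force: [0.4, 0.4, -1.0]
grip_width: 0.0425
finger_force: 61.4
```

Emit:
step_arm:
  jaw: [-1,-1,-1,-1]
  translation:
    - [0,0,0.1]
    - [0,0,0.1]
    - [0,0,0]
    - [0,0,0]
  twist:
    - [0,0,0]
    - [0,0,0]
    - [0,0,0]
    - [0,0,0]

```text
t: 9.15
tcp_pos: [0.5295, 0.143, 0.1113]
tcp_rot: [[0.141, 0.99, 0.0], [0.99, -0.141, 0.0], [0.0, 0.0, -1.0]]
wrist_force: [-0.2, -0.5, -1.4]
grip_width: 0.0427
finger_force: 61.4
```

No contact force so far; tips should be about at or just below the strip face. Continuing in small steps.

Emit:
step_arm:
  jaw: [-1,-1,-1,-1]
  translation:
    - [0,0,0.1]
    - [0,0,0.1]
    - [0,0,0]
    - [0,0,0]
  twist:
    - [0,0,0]
    - [0,0,0]
    - [0,0,0]
    - [0,0,0]

```text
t: 9.55
tcp_pos: [0.5295, 0.1429, 0.1093]
tcp_rot: [[0.141, 0.99, -0.0], [0.99, -0.141, -0.0], [-0.0, -0.0, -1.0]]
wrist_force: [0.3, 0.6, -1.6]
grip_width: 0.043
finger_force: 61.4
```

Emit:
step_arm:
  jaw: [-1,-1,-1,-1]
  translation:
    - [0,0,0.1]
    - [0,0,0.1]
    - [0,0,0]
    - [0,0,0]
  twist:
    - [0,0,0]
    - [0,0,0]
    - [0,0,0]
    - [0,0,0]

```text
t: 9.95
tcp_pos: [0.5295, 0.1429, 0.1073]
tcp_rot: [[0.141, 0.99, -0.0], [0.99, -0.141, -0.0], [-0.0, -0.0, -1.0]]
wrist_force: [0.4, -0.6, -1.9]
grip_width: 0.0426
finger_force: 61.4
```

Emit:
step_arm:
  jaw: [-1,-1,-1,-1,-1]
  translation:
    - [0,0,0.2]
    - [0,0,0.2]
    - [0,0,0.2]
    - [0,0,0.1]
    - [0,0,0]
  twist:
    - [0,0,0]
    - [0,0,0]
    - [0,0,0]
    - [0,0,0]
    - [0,0,0]

```text
t: 10.45
tcp_pos: [0.5293, 0.1429, 0.1]
tcp_rot: [[0.141, 0.99, -0.001], [0.99, -0.141, -0.0], [-0.0, -0.001, -1.0]]
wrist_force: [0.5, 0.5, -1.8]
grip_width: 0.0425
finger_force: 61.4
```

Emit:
step_arm:
  jaw: [-1,-1,-1,-1,-1]
  translation:
    - [0,0,0.15]
    - [0,0,0.15]
    - [0,0,0]
    - [0,0,0]
    - [0,0,0]
  twist:
    - [0,0,0]
    - [0,0,0]
    - [0,0,0]
    - [0,0,0]
    - [0,0,0]

```text
t: 10.95
tcp_pos: [0.5296, 0.143, 0.0974]
tcp_rot: [[0.14, 0.99, 0.0], [0.99, -0.14, 0.0], [0.0, 0.0, -1.0]]
wrist_force: [-0.1, 0.3, -1.3]
grip_width: 0.0422
finger_force: 61.6
```

Emit:
step_arm:
  jaw: [-1,-1,-1,-1,-1]
  translation:
    - [0,0,0.1]
    - [0,0,0.1]
    - [0,0,0]
    - [0,0,0]
    - [0,0,0]
  twist:
    - [0,0,0]
    - [0,0,0]
    - [0,0,0]
    - [0,0,0]
    - [0,0,0]

```text
t: 11.45
tcp_pos: [0.5297, 0.143, 0.0956]
tcp_rot: [[0.141, 0.99, 0.001], [0.99, -0.141, 0.0], [0.0, 0.0, -1.0]]
wrist_force: [-0.9, -0.1, 3.4]
grip_width: 0.0428
finger_force: 62.0
```

Emit:
step_arm:
  jaw: [-1,-1,-1,-1,-1]
  translation:
    - [0,0,0.1]
    - [0,0,0.1]
    - [0,0,0]
    - [0,0,0]
    - [0,0,0]
  twist:
    - [0,0,0]
    - [0,0,0]
    - [0,0,0]
    - [0,0,0]
    - [0,0,0]

```text
t: 11.95
tcp_pos: [0.5298, 0.1431, 0.0938]
tcp_rot: [[0.14, 0.99, 0.001], [0.99, -0.14, 0.0], [0.001, 0.001, -1.0]]
wrist_force: [-1.2, -0.3, 5.1]
grip_width: 0.0424
finger_force: 62.2
```

Emit:
step_arm:
  jaw: [-1,-1,-1,-1]
  translation:
    - [0,0,0.1]
    - [0,0,0.05]
    - [0,0,0]
    - [0,0,0]
  twist:
    - [0,0,0]
    - [0,0,0]
    - [0,0,0]
    - [0,0,0]

```text
t: 12.35
tcp_pos: [0.53, 0.1431, 0.0926]
tcp_rot: [[0.14, 0.99, 0.001], [0.99, -0.14, 0.0], [0.001, 0.001, -1.0]]
wrist_force: [-1.0, -0.2, 6.5]
grip_width: 0.0428
finger_force: 62.4
```

Emit:
step_arm:
  jaw: [-1,-1,-1,-1]
  translation:
    - [0,0,0.1]
    - [0,0,0]
    - [0,0,0]
    - [0,0,0]
  twist:
    - [0,0,0]
    - [0,0,0]
    - [0,0,0]
    - [0,0,0]

```text
t: 12.75
tcp_pos: [0.5299, 0.1431, 0.091]
tcp_rot: [[0.14, 0.99, 0.001], [0.99, -0.14, 0.0], [0.0, 0.001, -1.0]]
wrist_force: [-0.4, 0.7, 4.2]
grip_width: 0.0424
finger_force: 62.1
```

Emit:
step_arm:
  jaw: [-1,-1,-1]
  translation:
    - [0,0,0.06]
    - [0,0,0]
    - [0,0,0]
  twist:
    - [0,0,0]
    - [0,0,0]
    - [0,0,0]

```text
t: 13.05
tcp_pos: [0.5299, 0.1431, 0.0909]
tcp_rot: [[0.141, 0.99, 0.001], [0.99, -0.141, 0.0], [0.001, 0.001, -1.0]]
wrist_force: [-1.2, 0.4, 8.2]
grip_width: 0.0428
finger_force: 62.6
```

Emit:
step_arm:
  jaw: [-1,-1,-1]
  translation:
    - [0,0,0.06]
    - [0,0,0]
    - [0,0,0]
  twist:
    - [0,0,0]
    - [0,0,0]
    - [0,0,0]

```text
t: 13.35
tcp_pos: [0.53, 0.1431, 0.0909]
tcp_rot: [[0.14, 0.99, 0.001], [0.99, -0.14, 0.0], [0.001, 0.001, -1.0]]
wrist_force: [-1.8, -0.6, 10.2]
grip_width: 0.0427
finger_force: 62.9
```

TCP stopped at 0.0909 while the force rose to 10 N, so the crown is seated on the post. Releasing and backing off.

Emit:
step_arm:
  jaw: [-0.2,0.2,0.6,0.8,0.8]
  translation:
    - [0,0,0]
    - [0,0,0]
    - [0,0,0]
    - [0,0,0]
    - [0,0,0]
  twist:
    - [0,0,0]
    - [0,0,0]
    - [0,0,0]
    - [0,0,0]
    - [0,0,0]

```text
t: 13.85
tcp_pos: [0.5292, 0.1428, 0.089]
tcp_rot: [[0.141, 0.99, -0.001], [0.99, -0.141, -0.0], [-0.001, -0.001, -1.0]]
wrist_force: [0.0, 0.1, 0.5]
grip_width: 0.077
finger_force: 0.0
```

Emit:
step_arm:
  jaw: [0.8,0.8,0.8,0.8,0.8]
  translation:
    - [0,0,-1]
    - [0,0,-3]
    - [0,0,-4]
    - [0,0,-4]
    - [0,0,0]
  twist:
    - [0,0,0]
    - [0,0,0]
    - [0,0,0]
    - [0,0,0]
    - [0,0,0]

```text
t: 14.35
tcp_pos: [0.5331, 0.1439, 0.2169]
tcp_rot: [[0.141, 0.99, 0.012], [0.99, -0.141, 0.003], [0.005, 0.012, -1.0]]
wrist_force: [1.2, 0.1, 0.2]
grip_width: 0.0769
finger_force: 0.0
```

Emit:
step_arm:
  jaw: [0.8,0.8,0.8,0.8,0.8]
  translation:
    - [-3,0,0]
    - [-3,0,0]
    - [0,0,0]
    - [0,0,0]
    - [0,0,0]
  twist:
    - [0,0,0]
    - [0,0,0]
    - [0,0,0]
    - [0,0,0]
    - [0,0,0]

```text
t: 14.85
tcp_pos: [0.5212, 0.0841, 0.2096]
tcp_rot: [[0.14, 0.99, 0.0], [0.99, -0.14, 0.0], [0.0, 0.0, -1.0]]
wrist_force: [0.2, 0.1, 0.1]
grip_width: 0.0767
finger_force: 0.0
```

```bash
python3 - <<'E'
from h import *
p,d,m=shot('wrist'); cv2.imwrite('pics/w6.png',p); print(robot.sense()['tcp_pos'])
P=np.array([px('wrist',u,v) for v in range(100,340) for u in range(230,430) if d[v,u]>0])
A=P[(P[:,2]>.093)&(P[:,2]<.12)]; print(len(A),np.percentile(A[:,2],[5,50,95]),cv2.minAreaRect((A[:,:2]*1000).astype(np.float32)))
E
```

```text
[0.52120404 0.08424799 0.20954475]
2246 [0.096382   0.09833482 0.09960371] ((529.97802734375, 145.5992431640625), (15.308648109436035, 43.95598220825195), 82.04386901855469)
```

View pics/w6.png

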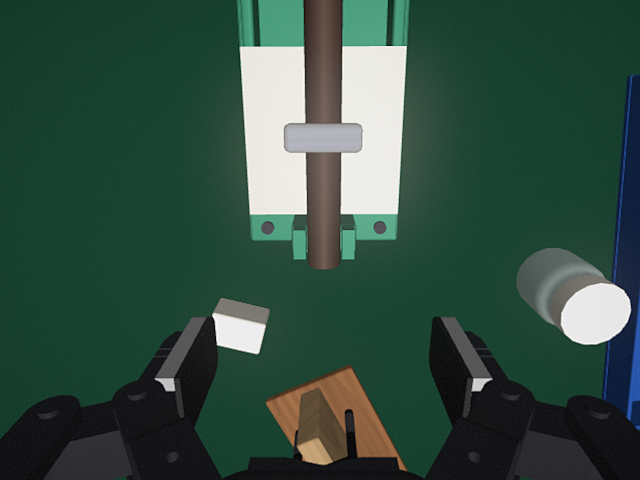

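The U-bolt sits square across the post at (323,138). Its crown top is at about 98.5 mm, where home is 99 mm, and the gripper is clear.

```bash
python3 -c "
from station import finish_job
print(finish_job())"
```

```text
the job is handed in; nothing more can be done
None
```

The steel U-bolt is home on the post with both legs through the strip's holes. It is released and the job is handed in at about 15 s; wrist force readings stayed at about 10 N while pressing, and no verdict was returned.

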